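Tare the tea counter scale

TASK

Set the small open steel cup gently upright in the middle of the pan of the counter scale and let go. Then tare the scale: press the oblong key on its front deck straight down just until you feel it click (the resistance gives way), no further towards its hard stop, and let it come back up. Leave the round key alone.

Things in the scene. Friction and masses are not known exactly. Their poses are not given: they have to be found in the camera images.
- cup: Empty straight-sided round steel cup without lid or handle, 56 mm across outside at the rim (54 mm at the foot), 60 mm high, wall 3 mm, about 0.12 kg, standing loose on the counter. Origin at the centre of its underside, z up. It stands among a steel caddy of the same width that has a lid with a wooden knob, and a small lidded glass jar of yellow flowers (both up to 82 mm high, at least 50 mm clear of the cup's side).
- pan (a point): Middle of the top face of the scale's steel pan: a flat plate 150 mm (x) by 200 mm (y), 60 mm above the counter. The scale is a grey slab, 240 by 240 mm, that does not move. The point's axes are the scale's: z up, -x towards its front deck with the keys (the side nearer the robot), +y to its left, where the dark-framed display is.
- tare_top (a point): Centre of the top of the oblong white key (30 mm in x, 40 mm in y, same axes as the scale) in the middle of the front deck, 130 mm towards the front and 20 mm towards -y of the pan's middle. Its top is 50 mm above the counter and 15 mm above the deck at rest, and moves down with the key. The pan's edge is 55 mm behind the key's centre and 10 mm higher than the key's top.
- tare_key (a joint): How far the oblong key is pressed down, in m: 0 is up, 0.0095 the hard stop. Rubber dome: force 1.6 N at first, peak 6 to 7 N at 2 mm, then it collapses (the click): 5 N at 3.7 mm, 3 N at 4.7 mm, about 1 N at 6 to 7.5 mm, then climbs: 3.5 N at 8.5 mm, 6.5 N at 9 mm. It has clicked by 3 mm; past 9 mm it is driven on to its stop; 5 to 6 mm is a good press. It springs back when released.
- round_key (a joint): How far the neighbouring round white key (24 mm across, its top as high as the oblong one's, its centre 65 mm to the -y side of it) is pressed down, in m: 0 is up. Not to be pressed.
Things that resemble listed ones, but are neither listed nor needed, are in the scene too. What is shaped like the cup but black, green or turquoise is not meant.

How it is judged:
By the outcome, as a careful person would: the job done as asked, in the order asked, and still so for the second after the job is handed in, with the robot touching nothing.
It also fails if it takes over 51 s, if anything falls off the work surface, if the arm or the gripper's body presses on something with over 40 N, if the wrist force passes 120 N, or if a joint passes its speed limit or range.

ROBOT

A 6-joint arm with a two-finger parallel gripper is mounted at the origin on the work surface. World frame = base frame: x ahead of the robot, y to its left, z up, the work surface at z = 0. Lengths are in m, angles in rad, forces in N, time in s.
With the tool pointing down it reaches from about 0.425 to 0.95 m from the base axis. Payload 3.5 kg.
Tool frame: the origin (TCP) lies midway between the tips of the shut fingers; the grasp point (between the pads) lies 19 mm behind it; z points along the fingers, x is the direction in which the jaws open and shut, and the axes are right-handed (so a half turn about z gives the same grasp; the last joint's range is limited). The gripper opens to 85 mm and grips with 20 to 120 N. Pads are 22 mm wide; open, the fingers measure 114 mm over their backs; the gripper's body (76 mm by 85 mm) begins 54 mm behind the grasp point. The pads swing forward as they close: fully open they stand 13 mm farther back than shut.
Start: joints at [1.082, 0.286, 1.577, -0, 1.279, -0.15], TCP at [0.224, 0.637, 0.231] pointing down, gripper open.
Joint ranges: [-2.77, 2.77], [-0.9, 2.22], [0.21, 2.48], [-1.53, 4.67], [0.24, 2.81], [-2.84, 2.84]. Speed limits (rad/s): [2.79, 2.79, 3.14, 3.14, 3.14, 3.14].

INTERFACE

Orientations are given as a unit quaternion [x, y, z, w].
In Python, from plant import readout, optics, ctrl gives the robot as it stands. The module is installed in compiled form; this text tells all that it offers.
- The arm moves only by the shell command python3 -m crank 'ROWS' [OPENING] [FORCE]. ROWS is text: rows parted by semicolons, each of 6 numbers parted by spaces: the shift along the tool's x, y, z in mm, then the turn, a rotation vector about the tool's x, y, z in rad. In form: dx dy dz ax ay az; .... A call has 1 to 5 rows; each row shifts and turns the commanded pose from where the row before left it, along the tool's axes as they then stand; what a row does not reach is not made up. A row lasts 1/8 s, in which the tool goes at most 62.5 mm and 10.7 degrees, less where a joint would pass 70% of its speed; a pose out of reach is approached as far as the arm can. A call is refused whole if a number of a shift passes 62.5 or a number of a turn 0.188, either way. A call with a gripper value outside its range is refused whole. OPENING is the opening, from -1 (shut) to 1 (fully open), set as the call begins (- or left out, the last holds). The fingers move at their own pace and stop on an object; FORCE is the grip in N (left out, the last holds). Time passes only in rows, so rows that do not move let the fingers close. It gives the time, the measured TCP pose, the force and the opening at its end, in the units of the state.
- readout.get_state(): the state, without advancing time (a new reading comes with each control period).
- optics.read_camera(name): name is "side" or "top"; returns the picture (480x640x3 uint8, red, green, blue); there is no depth.
- optics.calibration(name): a dict with "mtx" (3x3 intrinsics, pixels), "dist_coeffs" ([k1, k2, p1, p2, k3] as OpenCV has them; the pictures are not rectified), "rvec" (rotation vector, rad) and "tvec" (3), from world to camera coordinates, as OpenCV has them. Camera axes: x right, y down, z forward; pixel columns grow to the right and rows downward; lengths in m; the calibration is good to about 2 mm. A picture is of the moment at which its call begins. calibration takes no time and is no camera call.
- ctrl.sign_off(): hands the job in, once; it reports no verdict.
Trained networks look in the newest picture that a camera, given by its name, has taken for a name from the list of things; names that differ only in an ending like _2 or _b are one class to them, and where a whole thing is asked for, a point or a joint stands for the part that bears it (a point fixed in the world has none). Each returns a list of dicts, best first, with "p" (0 to 1); they miss things now and then, are a little off and sometimes report something else, mostly with a low value. They report only what shows in the picture. A call takes as long as a camera call. They do not tell look-alikes from the thing itself.
- optics.recognise(camera, thing): "xy" ([column, row] as shares, 0 to 1, of the picture: columns of its width, rows of its height, amid what is visible of it).
The state is a dict: "time": time; "qpos": joint angles; "dq": joint speeds; "joint_efforts": joint torques, N m; "eef_pos": TCP position; "tcp_rot": TCP orientation; "contact_force": force on the tool from outside, world axes, zero at the start; "wrist_torque": the same for the moment, N m; "opening": opening from 0.0 (shut) to 1.0 (fully open).
Only numpy, scipy, OpenCV 4.12 (cv2) and the standard library are available. Lean on these libraries where they do the work, as an engineer would, in place of code of your own. Each camera call takes 0.05 s, during which the arm holds its last target.

## Working session

There is one attempt and no reset: what is moved stays moved. The work goes in short steps, Python scripts to look and compute and a shell command to move; the robot and the scene stay as the last step left them, time stands still between calls to the robot, and variables do not carry over. Pictures are saved under pics/ and viewed, and the job is handed in when it is done.

```bash
mkdir -p pics; cat > h.py <<'E'
import numpy as np, cv2
from plant import readout, optics, ctrl
def snap(c,n):
    im=optics.read_camera(c); cv2.imwrite(f'pics/{n}.png',im[:,:,::-1]); return im
def ray(c,u,v):
    k=optics.calibration(c); K=np.array(k['mtx']);d=np.array(k['dist_coeffs'])
    R=cv2.Rodrigues(np.array(k['rvec'],float))[0];t=np.array(k['tvec'],float).ravel()
    p=cv2.undistortPoints(np.array([[[u,v]]],float),K,d)[0,0]
    return -R.T@t, R.T@np.array([p[0],p[1],1])
def at_z(c,u,v,z):
    o,r=ray(c,u,v); return o+r*(z-o[2])/r[2]
def tri(u1,u2):
    A=np.zeros((3,3));b=np.zeros(3)
    for c,u in (('side',u1),('top',u2)):
        o,r=ray(c,*u); r/=np.linalg.norm(r);M=np.eye(3)-np.outer(r,r);A+=M;b+=M@o
    return np.linalg.solve(A,b)
def proj(c,P):
    k=optics.calibration(c)
    return cv2.projectPoints(np.array(P,float).reshape(-1,3),np.array(k['rvec'],float),np.array(k['tvec'],float),np.array(k['mtx']),np.array(k['dist_coeffs']))[0][:,0]
E
python3 - <<'E'
from h import *
s=readout.get_state();print(s)
for c in('top','side'):
    snap(c,c+'0')
    for n in('cup','pan','tare_top','tare_key','round_key'):
        try: print(c,n,[(round(d['p'],2),round(d['xy'][0]*640),round(d['xy'][1]*480)) for d in optics.recognise(c,n)])
        except Exception as e: print(c,n,e)
E
```

```text
{'time': 0.0, 'qpos': array([ 1.08200238e+00,  2.87208673e-01,  1.57818601e+00, -4.02836977e-07,
        1.27862414e+00, -1.49973904e-01]), 'dq': array([ 0.00033868,  0.00047819,  0.00044872, -0.00074746, -0.00080406,
        0.00148098]), 'joint_efforts': array([-1.52921122e-03, -4.05980301e+01, -2.92620617e+01, -2.46641021e-04,
        5.86162554e-03, -8.79018501e-06]), 'eef_pos': array([0.22399147, 0.63604446, 0.22991364]), 'tcp_rot': array([ 8.16202297e-01,  5.77764952e-01, -1.08364234e-03,  5.45246525e-04]), 'contact_force': array([-0.12230203, -0.23020914, -0.21662603]), 'wrist_torque': array([ 0.00979074, -0.02831978,  0.01384784]), 'opening': 1.0001802619492688}
top cup [(0.95, 170, 265), (0.72, 250, 317), (0.66, 225, 273), (0.58, 220, 225)]
top pan [(0.84, 469, 194)]
top tare_top [(0.8, 468, 234)]
top tare_key [(0.68, 467, 235)]
top round_key [(0.64, 498, 241), (0.2, 468, 194)]
side cup [(0.96, 244, 209), (0.94, 282, 185), (0.63, 281, 155), (0.58, 325, 177), (0.41, 388, 378), (0.28, 392, 409)]
side pan [(0.98, 439, 379)]
side tare_top [(0.78, 393, 380)]
side tare_key [(0.97, 390, 376)]
side round_key [(0.79, 392, 409)]
```

View pics/top0.png

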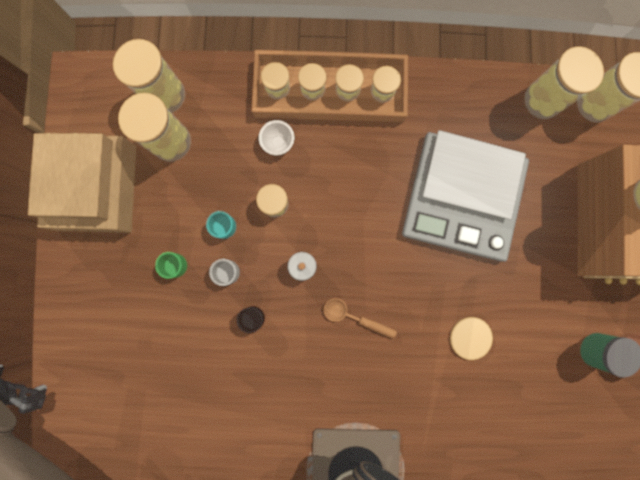

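View pics/side0.png

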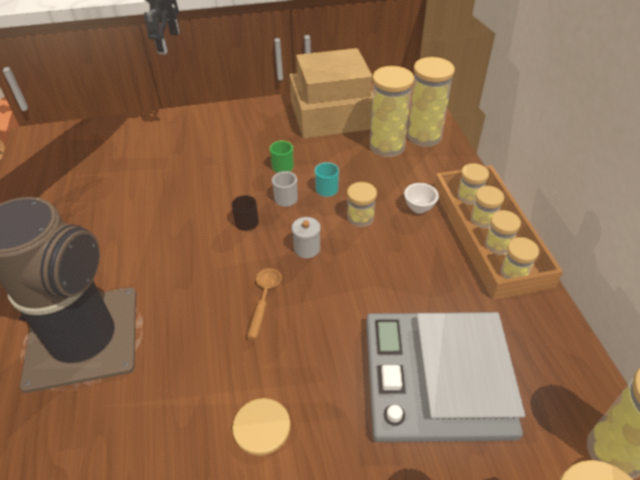

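Candidates for the cup, top-view pixels:
- open steel cup (224,272)
- green cup (170,265)
- turquoise cup (220,225)
- black cup (251,319)
- knobbed caddy (302,266)
- white bowl (276,138)
- flower jar (271,201)

By the description it is the open steel one at top (224,272), side (285,189). I'll check a crop and measure.

```bash
python3 - <<'E'
from h import *
a=cv2.imread('pics/top0.png');b=cv2.imread('pics/side0.png')
k=cv2.resize(a[235:335,140:330],None,fx=4,fy=4,interpolation=2)
cv2.imwrite('pics/c1.png',k)
cv2.imwrite('pics/c2.png',cv2.resize(b[140:265,230:380],None,fx=4.5,fy=4.5,interpolation=2))
cv2.imwrite('pics/c3.png',cv2.resize(a[125:270,395:535],None,fx=4,fy=4,interpolation=2))
cv2.imwrite('pics/c4.png',cv2.resize(b[300:445,360:530],None,fx=4,fy=4,interpolation=2))
for c in('top','side'):
    print(c,ray(c,320,240)[0])
print('cup top rim-level',at_z('top',224,272,.05),'side',at_z('side',285,189,.03))
print(at_z('top',220,225,.06),at_z('top',170,265,.06),at_z('top',251,319,.06),at_z('top',302,266,.06),at_z('top',271,201,.08))
print('pan',tri((467,365),(475,176)),at_z('top',475,176,.06))
print('key',tri((392,378),(468,235)),at_z('top',468,235,.05),at_z('side',392,378,.05))
print('round',tri((395,413),(497,242)))
E
```

```text
top [0.43979248 0.07919432 1.23326234]
side [ 0.3305314  -0.66378978  0.88146583]
cup top rim-level [0.43708991 0.29649711 0.05      ] side [0.43523736 0.2951153  0.03      ]
[0.53687794 0.30709627 0.06      ] [0.44834144 0.41164378 0.06      ] [0.33956146 0.23387826 0.06      ] [0.45478831 0.12937035 0.06      ] [0.58872018 0.19783159 0.08      ]
pan [ 0.6627078  -0.24205336  0.04780662] [ 0.6599801  -0.23860693  0.06      ]
key [ 0.53306075 -0.23068548  0.03606109] [ 0.53195623 -0.22707308  0.05      ] [ 0.5297404  -0.23782904  0.05      ]
round [ 0.51872928 -0.29454643  0.04082486]
```

View pics/c1.png

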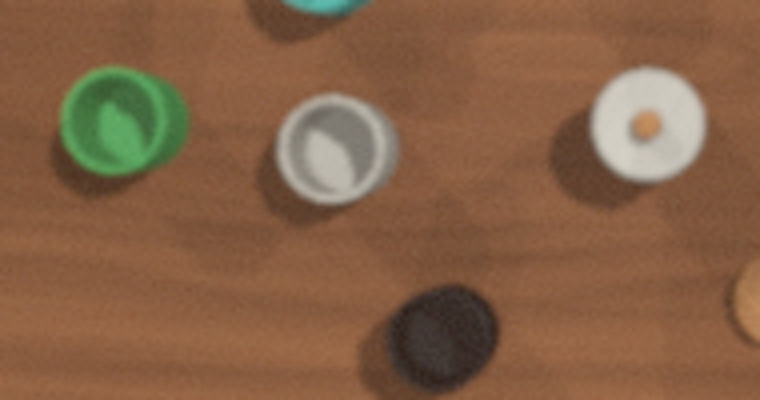

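View pics/c2.png

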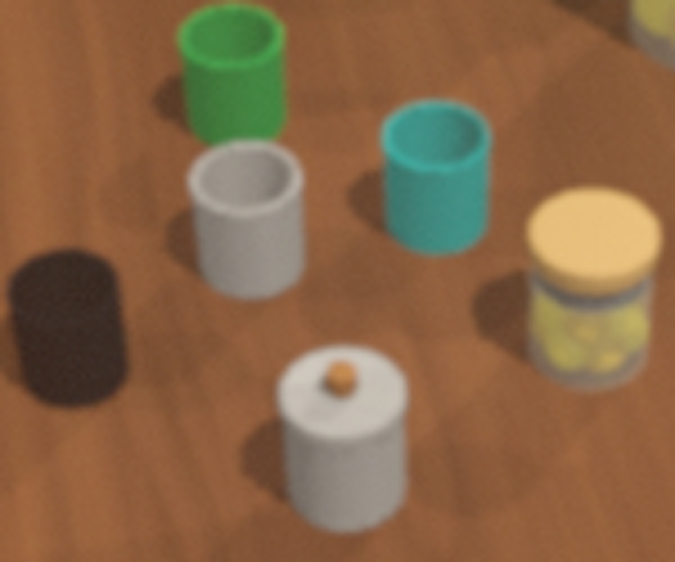

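View pics/c3.png

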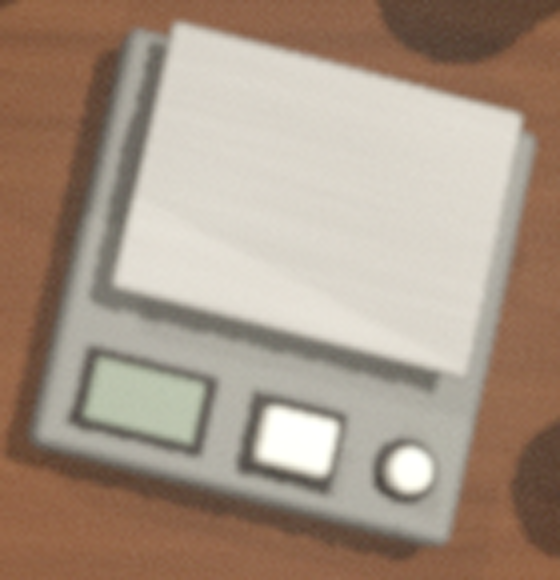

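View pics/c4.png

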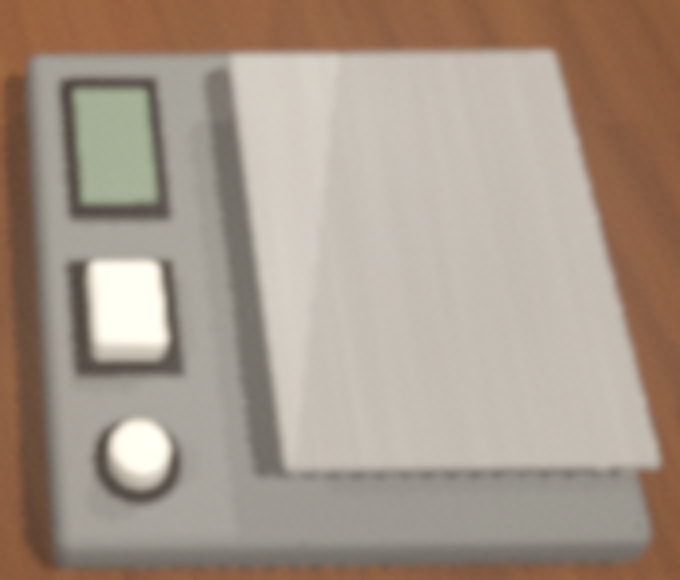

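The crops show the open steel cup with its rim at top (223,272) and side (285,180). The caddy has a knob, so it is ruled out. The scale's keys and pan corners are clear. Now I'll fit the poses.

```bash
cat >> h.py <<'E'
from scipy.optimize import least_squares
E
python3 - <<'E'
from h import *
pt=[(p[0]/4+395,p[1]/4+125) for p in((175,25),(522,115),(465,375),(113,288))]
ps=[(p[0]/4+360,p[1]/4+300) for p in((555,52),(660,467),(285,470),(230,55))]
# order: back-left(+x,+y), back-right, front-right, front-left
loc=np.array([(.075,.1),(.075,-.1),(-.075,-.1),(-.075,.1)])
kl=np.array([-.13,-.02]);rl=np.array([-.13,-.085])
kt=(297/4+395,440/4+125);rt=(411/4+395,468/4+125)
ks=(127/4+360,302/4+300);rs=(141/4+360,449/4+300)
L=np.vstack([loc,kl,rl]);Z=np.array([.06]*4+[.05]*2)
def pts(q):
    c,s=np.cos(q[2]),np.sin(q[2]);return np.c_[L@np.array([[c,s],[-s,c]])+q[:2],Z]
for cs in(('top',),('side',),('top','side')):
    def f(q):
        P=pts(q);return np.concatenate([(proj(c,P)-np.array((pt+[kt,rt]) if c=='top' else (ps+[ks,rs]))).ravel() for c in cs])
    r=least_squares(f,[.66,-.24,-.25]);print(cs,r.x,np.sqrt(np.mean(r.fun**2)),'key',pts(r.x)[4],'round',pts(r.x)[5])
print('cup',tri((284.7,179.8),(223,272.2)),at_z('top',223,272.2,.06),at_z('side',284.7,179.8,.06))
E
```

```text
('top',) [ 0.66276469 -0.23864774 -0.2136872 ] 0.4052354961467444 key [ 0.53148016 -0.23062445  0.05      ] round [ 0.51769596 -0.29414606  0.05      ]
('side',) [ 0.66184795 -0.24209607 -0.21912876] 0.33045829822886136 key [ 0.53060902 -0.23335851  0.05      ] round [ 0.51647937 -0.29680417  0.05      ]
('top', 'side') [ 0.66234557 -0.24070386 -0.21692502] 0.6968872346224461 key [ 0.53108771 -0.23225553  0.05      ] round [ 0.51709791 -0.29573218  0.05      ]
cup [0.43660296 0.29756749 0.05577932] [0.43662234 0.29678363 0.06      ] [0.43605284 0.29265462 0.06      ]
```

```bash
cat >> h.py <<'E'
from scipy.spatial.transform import Rotation as Ro
def go(p,head_deg):
    s=readout.get_state(); R=Ro.from_quat(s['tcp_rot'])
    h=np.radians(head_deg); T=Ro.from_matrix(np.array([[np.cos(h),np.sin(h),0],[np.sin(h),-np.cos(h),0],[0,0,-1]]))
    x=R.as_matrix()[:,0]
    print('t',round(s['time'],2),'pos',s['eef_pos'].round(4),'head',np.degrees(np.arctan2(x[1],x[0])).round(2),'F',s['contact_force'].round(2),'op',round(float(s['opening']),3))
    print('shift mm',(R.inv().apply(np.array(p)-s['eef_pos'])*1000).round(1),'turn',(R.inv()*T).as_rotvec().round(3))
E
python3 -m crank '0 0 0 0 0 0.183; 0 0 0 0 0 0.183; 0 0 0 0 0 0.183; 0 0 0 0 0 0.183; 0 0 0 0 0 0.183' 1 30
python3 -m crank '0 0 0 0 0 0.183; 0 0 0 0 0 0.183; 0 0 0 0 0 0.183; 0 0 0 0 0 0.183; 0 0 0 0 0 0.183'
python3 -m crank '0 0 0 0 0 0.183; 0 0 0 0 0 0'
python3 -c "
from h import *
go([.4365,.295,.12],-45)"
```

```text
time: 1.23
eef_pos: [0.2243, 0.6366, 0.2314]
tcp_rot: [0.988, 0.155, 0.0, -0.0]
contact_force: [0.4, 0.0, 0.3]
opening: 0.997
time: 1.85
eef_pos: [0.2243, 0.6366, 0.2314]
tcp_rot: [0.955, -0.297, 0.0, -0.0]
contact_force: [0.4, -0.7, -0.9]
opening: 0.998
time: 2.1
eef_pos: [0.2243, 0.6366, 0.2314]
tcp_rot: [0.925, -0.38, -0.0, -0.0]
contact_force: [-0.2, -0.3, 0.3]
opening: 1.005
t 2.1 pos [0.2243 0.6366 0.2314] head -44.63 F [-0.25 -0.33  0.33] op 1.005
shift mm [391.   94.1 111.3] turn [-0.     0.     0.006]
```

```bash

python3 -m crank '48.9 11.8 0 0 0 0.006; 48.9 11.8 0 0 0 0; 48.9 11.8 0 0 0 0; 48.9 11.8 0 0 0 0; 48.9 11.8 0 0 0 0'
python3 -m crank '48.9 11.8 20 0 0 0; 48.9 11.8 25 0 0 0; 48.9 11.8 25 0 0 0; 0 0 0 0 0 0; 0 0 0 0 0 0'
python3 -c "
from h import *
go([.4365,.295,.12],-45)
snap('top','t1');snap('side','s1')
a=cv2.imread('pics/t1.png')[190:330,140:330];b=cv2.imread('pics/s1.png')[100:260,200:400]
cv2.imwrite('pics/m1.png',np.hstack([cv2.resize(a,(400,400*140//190)),cv2.resize(b,(400,320))[:294]]))"
```

```text
time: 2.72
eef_pos: [0.3561, 0.4206, 0.2316]
tcp_rot: [0.924, -0.382, 0.0, -0.0]
contact_force: [-0.3, 0.4, 0.5]
opening: 0.998
time: 3.35
eef_pos: [0.4341, 0.2934, 0.1618]
tcp_rot: [0.924, -0.383, 0.0, -0.0]
contact_force: [-0.4, 0.7, 0.9]
opening: 0.996
t 3.35 pos [0.4341 0.2934 0.1618] head -45.03 F [-0.39  0.7   0.9 ] op 0.996
shift mm [ 0.5 -2.8 41.8] turn [-0.001  0.    -0.001]
```

View pics/m1.png

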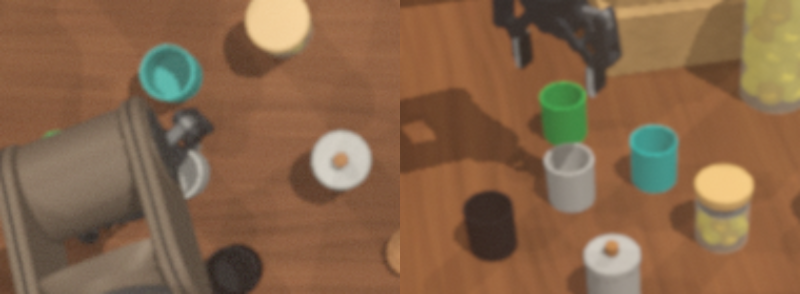

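The gripper is above the steel cup, and both fingers clear the green, turquoise and black cups. Next I descend.

```bash

python3 -m crank '0.5 -2.8 30 0 0 0; 0 0 30 0 0 0; 0 0 20 0 0 0; 0 0 0 0 0 0'
python3 -c "
from h import *
go([.4365,.295,.022],-45)
snap('top','t2');snap('side','s2')
a=cv2.imread('pics/t2.png')[190:330,140:330];b=cv2.imread('pics/s2.png')[100:260,200:400]
cv2.imwrite('pics/m2.png',np.hstack([cv2.resize(a,(400,400*140//190)),cv2.resize(b,(400,320))[:294]]))"
```

```text
time: 3.95
eef_pos: [0.4348, 0.2954, 0.0804]
tcp_rot: [0.924, -0.382, -0.001, 0.001]
contact_force: [0.0, 0.7, 1.0]
opening: 0.998
t 3.95 pos [0.4348 0.2954 0.0804] head -44.94 F [0.01 0.66 1.  ] op 0.998
shift mm [ 1.6 -1.1 58.4] turn [0.002 0.001 0.001]
```

View pics/m2.png

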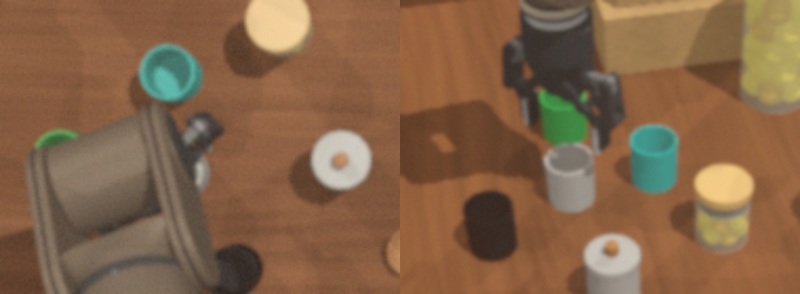

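```bash

python3 -m crank '1.6 -1.1 20 0 0 0; 0 0 20 0 0 0; 0 0 18 0 0 0; 0 0 0 0 0 0; 0 0 0 0 0 0'
python3 -c "
from h import *
go([.4365,.295,.022],-45)"
python3 -m crank '0 0 0 0 0 0; 0 0 0 0 0 0; 0 0 0 0 0 0; 0 0 0 0 0 0; 0 0 0 0 0 0' -1 25
python3 -m crank '0 0 0 0 0 0; 0 0 0 0 0 0; 0 0 0 0 0 0'
python3 -c "
from h import *
go([.4365,.295,.022],-45)"
```

```text
time: 4.68
eef_pos: [0.4388, 0.2947, 0.0242]
tcp_rot: [0.924, -0.383, 0.001, -0.001]
contact_force: [0.3, 0.3, 0.1]
opening: 1.002
t 4.67 pos [0.4388 0.2947 0.0242] head -45.08 F [0.28 0.29 0.13] op 1.002
shift mm [-1.8  1.4  2.2] turn [-0.001 -0.001 -0.001]
time: 5.3
eef_pos: [0.4389, 0.2947, 0.0244]
tcp_rot: [0.924, -0.383, 0.001, -0.001]
contact_force: [-0.3, -0.5, 5.6]
opening: 0.652
time: 5.68
eef_pos: [0.4389, 0.2947, 0.0245]
tcp_rot: [0.924, -0.383, 0.001, -0.001]
contact_force: [-1.1, -0.3, 6.5]
opening: 0.652
t 5.67 pos [0.4389 0.2947 0.0245] head -45.09 F [-1.12 -0.34  6.51] op 0.652
shift mm [-1.9  1.5  2.5] turn [-0.002 -0.001 -0.002]
```

```bash

python3 -m crank '0 0 -20 0 0 0; 0 0 -40 0 0 0; 0 0 -50 0 0 0; 0 0 -50 0 0 0; 0 0 0 0 0 0'
python3 -c "
from h import *
go([.6623,-.2407,.18],-45)
snap('side','s3')
b=cv2.imread('pics/s3.png')[60:260,200:400]
cv2.imwrite('pics/m3.png',cv2.resize(b,(600,600)))"
```

```text
time: 6.3
eef_pos: [0.4408, 0.2955, 0.1884]
tcp_rot: [0.924, -0.383, 0.004, -0.004]
contact_force: [0.1, 0.4, -1.6]
opening: 0.654
t 6.3 pos [0.4408 0.2955 0.1884] head -45.09 F [ 0.06  0.41 -1.55] op 0.654
shift mm [536.  221.8   8.4] turn [-0.009 -0.004 -0.001]
```

View pics/m3.png

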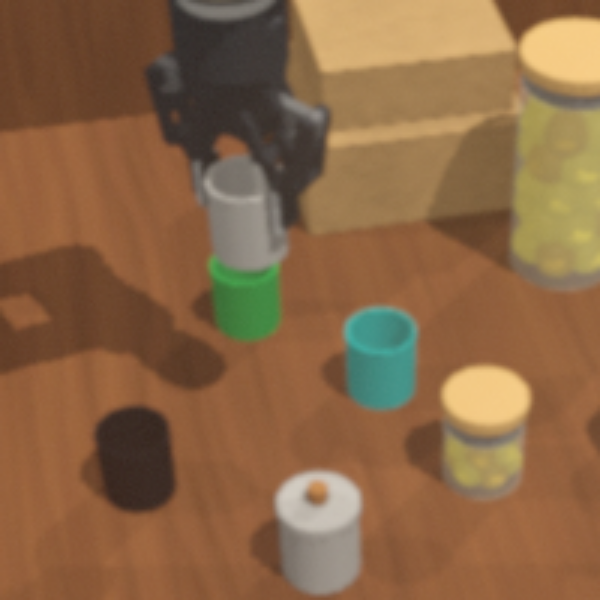

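The steel cup is held upright between the pads. I'll carry it to the scale.

```bash

python3 -m crank '16 6.5 0 -0.009 -0.004 0; 32 13.5 0 0 0 0; 45 18.5 0 0 0 0; 45 18.5 0 0 0 0; 45 18.5 0 0 0 0'
python3 -m crank '45 18.5 0 0 0 0; 45 18.5 0 0 0 0; 45 18.5 0 0 0 0; 45 18.5 0 0 0 0; 45 18.5 0 0 0 0'
python3 -m crank '45 18.5 0 0 0 0; 40 18 0 0 0 0; 28 10 0 0 0 0; 14 6 0 0 0 0; 0 0 0 0 0 0'
python3 -c "
from h import *
go([.6623,-.2407,.1245],-45)"
```

```text
time: 6.98
eef_pos: [0.513, 0.1089, 0.1806]
tcp_rot: [0.923, -0.384, -0.006, 0.005]
contact_force: [0.2, -0.6, -1.0]
opening: 0.652
time: 7.6
eef_pos: [0.6059, -0.1156, 0.1801]
tcp_rot: [0.923, -0.384, -0.006, 0.004]
contact_force: [0.5, 1.0, 0.4]
opening: 0.65
time: 8.22
eef_pos: [0.6587, -0.241, 0.1811]
tcp_rot: [0.923, -0.384, -0.005, 0.003]
contact_force: [0.1, -0.3, -0.2]
opening: 0.649
t 8.22 pos [ 0.6587 -0.241   0.1811] head -45.18 F [ 0.07 -0.27 -0.15] op 0.649
shift mm [ 2.8 -3.3 56.6] turn [ 0.01   0.007 -0.003]
```

```bash

python3 -m crank '2.8 -3.3 20 0.01 0.007 0; 0 0 20 0 0 0; 0 0 10 0 0 0; 0 0 0 0 0 0; 0 0 0 0 0 0'
python3 -c "
from h import *
go([.6623,-.2407,.0845],-45)
snap('side','s4');snap('top','t4')
b=cv2.imread('pics/s4.png')[240:440,340:540];a=cv2.imread('pics/t4.png')[110:270,380:540]
cv2.imwrite('pics/m4.png',np.hstack([cv2.resize(b,(400,400)),cv2.resize(a,(400,400))]))"
```

```text
time: 8.85
eef_pos: [0.6643, -0.24, 0.1339]
tcp_rot: [0.924, -0.383, 0.002, 0.0]
contact_force: [1.3, -0.7, 0.6]
opening: 0.653
t 8.85 pos [ 0.6643 -0.24    0.1339] head -45.08 F [ 1.33 -0.72  0.64] op 0.653
shift mm [-1.1  1.9 49.4] turn [-0.001 -0.004 -0.001]
```

View pics/m4.png

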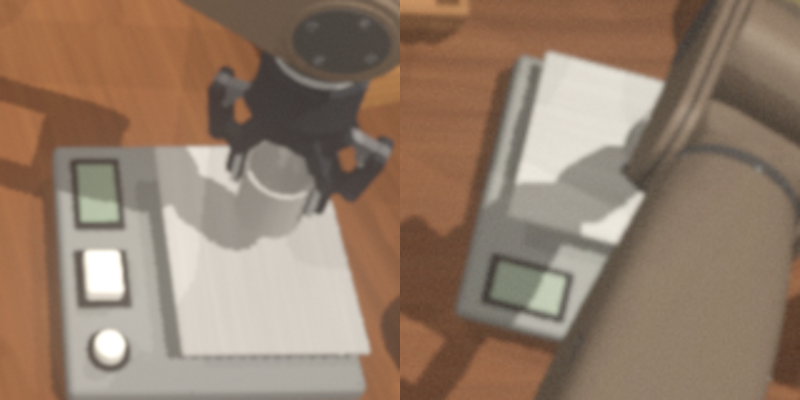

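```bash

python3 -m crank '-1 0.4 15 0 -0.004 0; 0 0 15 0 0 0; 0 0 10 0 0 0; 0 0 0 0 0 0; 0 0 0 0 0 0'
python3 -c "
from h import *
go([.6623,-.2407,.0845],-45)"
python3 -m crank '0 0 2 0 0 0; 0 0 2 0 0 0;0 0 0 0 0 0'
python3 -c "
from h import *
go([.6623,-.2407,.0845],-45)"
```

```text
time: 9.57
eef_pos: [0.6632, -0.2397, 0.0933]
tcp_rot: [0.924, -0.383, -0.0, -0.001]
contact_force: [0.3, 0.2, -1.1]
opening: 0.65
t 9.57 pos [ 0.6632 -0.2397  0.0933] head -45.09 F [ 0.28  0.16 -1.08] op 0.65
shift mm [0.1 1.4 8.8] turn [-0.001  0.001 -0.002]
time: 9.95
eef_pos: [0.6629, -0.2395, 0.0891]
tcp_rot: [0.924, -0.383, -0.0, -0.001]
contact_force: [0.0, -0.2, -0.1]
opening: 0.653
t 9.95 pos [ 0.6629 -0.2395  0.0891] head -45.09 F [ 0.01 -0.15 -0.09] op 0.653
shift mm [0.4 1.2 4.6] turn [-0.001  0.001 -0.002]
```

```bash

python3 -m crank '0 0 1 0 0 0; 0 0 1 0 0 0;0 0 1 0 0 0;0 0 0 0 0 0'
python3 -m crank '0 0 0.5 0 0 0; 0 0 0 0 0 0'
python3 -m crank '0 0 0.5 0 0 0; 0 0 0 0 0 0'

```

```text
time: 10.45
eef_pos: [0.6628, -0.2395, 0.086]
tcp_rot: [0.924, -0.383, -0.0, -0.001]
contact_force: [0.1, 0.8, -0.9]
opening: 0.65
time: 10.7
eef_pos: [0.6629, -0.2396, 0.0856]
tcp_rot: [0.924, -0.383, -0.0, -0.001]
contact_force: [0.6, 0.1, -0.9]
opening: 0.658
time: 10.95
eef_pos: [0.6629, -0.2395, 0.0851]
tcp_rot: [0.924, -0.383, -0.0, -0.001]
contact_force: [0.1, -0.5, -1.0]
opening: 0.651
```

```bash

python3 -m crank '0 0 0.5 0 0 0; 0 0 0 0 0 0'
python3 -m crank '0 0 0.5 0 0 0; 0 0 0 0 0 0'

```

```text
time: 11.2
eef_pos: [0.6629, -0.2396, 0.0846]
tcp_rot: [0.924, -0.383, -0.0, -0.001]
contact_force: [0.3, 0.6, -1.7]
opening: 0.656
time: 11.45
eef_pos: [0.663, -0.2396, 0.0846]
tcp_rot: [0.924, -0.383, -0.0, -0.001]
contact_force: [-1.5, 0.1, 1.2]
opening: 0.655
```

Contact: the force rose by about 3 N and z stopped at 84.6 mm, as expected. I'll release.

```bash

python3 -m crank '0 0 0 0 0 0; 0 0 0 0 0 0; 0 0 0 0 0 0' 0.5
python3 -m crank '0 0 0 0 0 0; 0 0 0 0 0 0; 0 0 0 0 0 0' 1
python3 -m crank '0 0 -5 0 0 0; 0 0 -10 0 0 0; 0 0 -25 0 0 0; 0 0 -40 0 0 0; 0 0 -40 0 0 0'
python3 -c "
from h import *
go([.6623,-.2407,.0845],-45)
snap('side','s5')
b=cv2.imread('pics/s5.png')[240:440,340:540]
cv2.imwrite('pics/m5.png',cv2.resize(b,(500,500)))"
```

```text
time: 11.82
eef_pos: [0.6629, -0.2396, 0.0841]
tcp_rot: [0.924, -0.383, -0.0, -0.001]
contact_force: [-0.3, -0.0, -0.2]
opening: 0.746
time: 12.2
eef_pos: [0.6629, -0.2395, 0.0841]
tcp_rot: [0.924, -0.383, -0.0, -0.001]
contact_force: [-0.1, -0.4, -0.3]
opening: 1.0
time: 12.82
eef_pos: [0.6629, -0.2397, 0.2061]
tcp_rot: [0.924, -0.383, 0.0, -0.001]
contact_force: [-0.5, -0.5, 0.2]
opening: 0.996
t 12.82 pos [ 0.6629 -0.2397  0.2061] head -45.09 F [-0.47 -0.47  0.15] op 0.996
shift mm [  0.3   1.3 121.6] turn [-0.001  0.    -0.002]
```

View pics/m5.png

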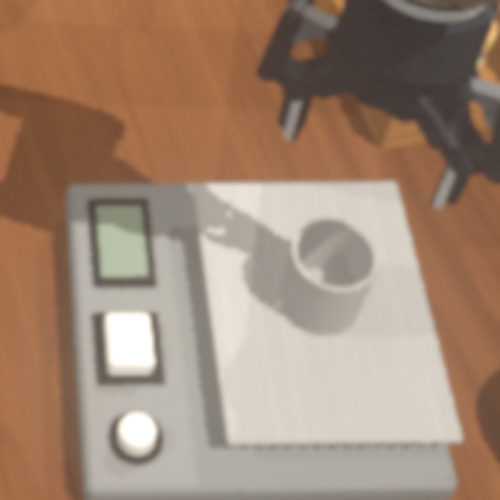

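The cup stands upright on the pan. The rim centre is at about (474,342) in the side view. Next: shut the gripper, turn so the jaw axis runs along the key's length, and go above the key.

```bash

python3 -m crank '0 0 0 0 0 0.167; 0 0 0 0 0 0.167; 0 0 0 0 0 0.167; 0 0 0 0 0 0.167; 0 0 0 0 0 0.167' -1 30
python3 -m crank '0 0 0 0 0 0.167; 0 0 0 0 0 0'
python3 -c "
from h import *
print('cup rim side@.12',at_z('side',473.6,342.4,.12))
go([.5311,-.2323,.15],-102.4)"
```

```text
time: 13.5
eef_pos: [0.6631, -0.2398, 0.2048]
tcp_rot: [-0.687, 0.727, 0.0, 0.001]
contact_force: [-0.9, 0.1, 0.2]
opening: 0.002
time: 13.75
eef_pos: [0.6631, -0.2398, 0.2047]
tcp_rot: [-0.627, 0.779, 0.0, 0.001]
contact_force: [-0.3, 0.7, -1.2]
opening: -0.002
cup rim side@.12 [ 0.66075855 -0.24233012  0.12      ]
t 13.75 pos [ 0.6631 -0.2398  0.2047] head -102.39 F [-0.34  0.73 -1.15] op -0.002
shift mm [ 21.1 130.5  54.6] turn [-0.001  0.001  0.   ]
```

```bash

python3 -m crank '5 33 0 0 0 0; 8 48 0 0 0 0; 8 49.5 20 0 0 0; 0 0 35 0 0 0; 0 0 0 0 0 0'
python3 -m crank '0 0 40 0 0 0; 0 0 25 0 0 0; 0 0 0 0 0 0'
python3 -c "
from h import *
go([.5311,-.2323,.05],-102.4)
snap('side','s6')
b=cv2.imread('pics/s6.png')[240:440,340:540]
cv2.imwrite('pics/m6.png',cv2.resize(b,(600,600)))"
```

```text
time: 14.38
eef_pos: [0.5289, -0.2308, 0.1466]
tcp_rot: [-0.627, 0.779, 0.003, -0.0]
contact_force: [0.5, 0.1, 0.7]
opening: -0.002
time: 14.75
eef_pos: [0.531, -0.2315, 0.0835]
tcp_rot: [-0.627, 0.779, 0.002, 0.0]
contact_force: [0.3, 0.1, -0.3]
opening: 0.007
t 14.75 pos [ 0.531  -0.2315  0.0835] head -102.41 F [ 0.27  0.06 -0.27] op 0.007
shift mm [ 0.8 -0.4 33.5] turn [ 0.003  0.002 -0.   ]
```

View pics/m6.png

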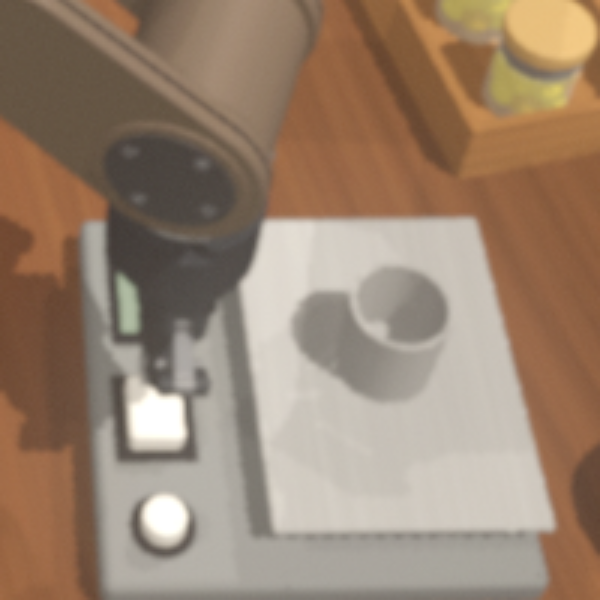

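```bash

python3 -c "
from h import *
p=proj('side',[[.531,-.2315,.0835],[.531,-.2315,.05]]);print(p,(p-[340,240])*3)"
python3 -m crank '0.8 0 15 0 0 0; 0 0 10 0 0 0; 0 0 0 0 0 0;0 0 0 0 0 0'
python3 -c "
from h import *
go([.5311,-.2323,.05],-102.4)"

```

```text
[[393.20408189 364.28401307]
 [391.61140446 374.5519742 ]] [[159.61224567 372.85203921]
 [154.83421339 403.6559226 ]]
time: 15.3
eef_pos: [0.5309, -0.2326, 0.0593]
tcp_rot: [-0.626, 0.78, 0.0, 0.0]
contact_force: [0.0, -0.1, -0.4]
opening: -0.0
t 15.3 pos [ 0.5309 -0.2326  0.0593] head -102.5 F [ 0.01 -0.08 -0.36] op -0.0
shift mm [-0.3 -0.1  9.3] turn [ 0.     0.001 -0.002]
```

```bash

python3 -c "
from h import *
snap('side','s7')
b=cv2.imread('pics/s7.png')[320:420,360:460]
cv2.imwrite('pics/m7.png',cv2.resize(b,(600,600),interpolation=2))
p=proj('side',[[.5309,-.2326,.0593],[.5309,-.2326,.05]]);print((p-[360,320])*6)"

```

```text
[[193.08745492 314.04607116]
 [190.47713364 330.80772387]]
```

View pics/m7.png

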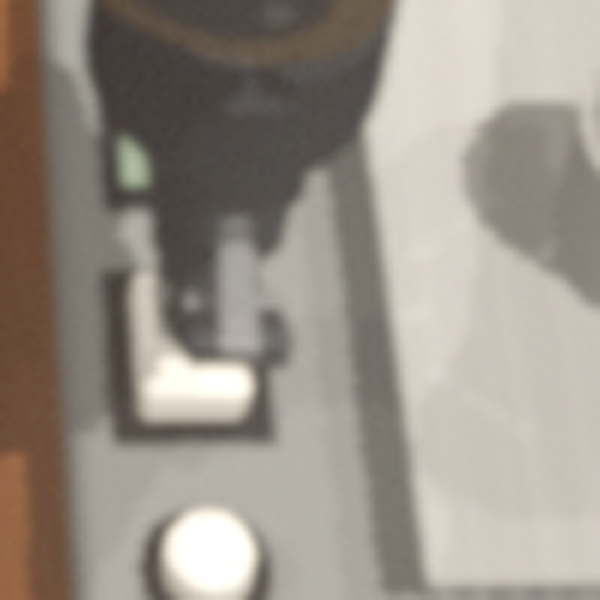

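The fingertip (about 213,345 in this crop) sits roughly 4 mm towards the pan of the key's middle (190,333). I'll shift 3 mm forward, then step down while watching the force.

```bash

python3 -m crank '0 3 3 0 0 0; 0 0 2 0 0 0; 0 0 0 0 0 0'
python3 -m crank '0 0 1 0 0 0; 0 0 1 0 0 0; 0 0 0 0 0 0'
python3 -m crank '0 0 1 0 0 0; 0 0 0 0 0 0'

```

```text
time: 15.72
eef_pos: [0.5277, -0.2318, 0.0539]
tcp_rot: [-0.626, 0.78, 0.001, 0.0]
contact_force: [-0.1, 0.0, 0.2]
opening: -0.0
time: 16.1
eef_pos: [0.5278, -0.2319, 0.052]
tcp_rot: [-0.626, 0.78, 0.001, 0.0]
contact_force: [0.3, -0.2, 0.5]
opening: 0.001
time: 16.35
eef_pos: [0.5278, -0.2319, 0.0511]
tcp_rot: [-0.626, 0.78, 0.001, 0.0]
contact_force: [0.1, 0.0, 0.2]
opening: 0.001
```

```bash

for i in 1 2 3; do python3 -m crank '0 0 0.5 0 0 0; 0 0 0 0 0 0' | grep -E 'eef|force'; done

```

```text
eef_pos: [0.5278, -0.2319, 0.0506]
contact_force: [0.3, -0.7, -0.0]
eef_pos: [0.5279, -0.2319, 0.0502]
contact_force: [-0.9, 0.0, 0.3]
eef_pos: [0.5279, -0.2319, 0.05]
contact_force: [-1.9, -0.7, 2.7]
```

```bash

for i in 1 2; do python3 -m crank '0 0 0.5 0 0 0; 0 0 0 0 0 0' | grep -E 'eef|force'; done
python3 -m crank '0 0 0.5 0 0 0; 0 0 0 0 0 0' | grep -E 'eef|force'

```

```text
eef_pos: [0.5279, -0.2319, 0.0495]
contact_force: [-1.7, 0.6, 4.1]
eef_pos: [0.5279, -0.2319, 0.0491]
contact_force: [-2.6, 1.3, 5.6]
eef_pos: [0.5279, -0.2319, 0.0487]
contact_force: [-2.1, 1.0, 7.2]
```

```bash

for i in 1 2 3; do python3 -m crank '0 0 0.5 0 0 0; 0 0 0 0 0 0' | grep -E 'eef|force'; done

```

```text
eef_pos: [0.5279, -0.2319, 0.0483]
contact_force: [-1.9, 2.0, 7.6]
eef_pos: [0.5279, -0.2319, 0.0477]
contact_force: [-3.6, 1.6, 7.0]
eef_pos: [0.5279, -0.2319, 0.0471]
contact_force: [-2.9, 1.3, 5.9]
```

```bash

for i in 1 2 3; do python3 -m crank '0 0 0.5 0 0 0; 0 0 0 0 0 0' | grep -E 'eef|force'; done

```

```text
eef_pos: [0.5279, -0.2319, 0.0465]
contact_force: [-2.8, 1.3, 5.4]
eef_pos: [0.5279, -0.2319, 0.0457]
contact_force: [-1.9, 0.9, 3.6]
eef_pos: [0.5278, -0.2319, 0.0449]
contact_force: [-0.7, -0.2, 3.1]
```

The resistance gave way: 7.6 N at the peak, then about 3 N at roughly 5.3 mm. I'll release straight up.

```bash

python3 -m crank '0 0 -2 0 0 0; 0 0 -4 0 0 0; 0 0 -10 0 0 0; 0 0 -30 0 0 0; 0 0 -45 0 0 0'
python3 -m crank '40 0 -45 0 0 0; 0 50 -20 0 0 0; 0 50 0 0 0 0;-30 50 0 0 0 0; 0 0 0 0 0 0'
python3 -m crank '-60 0 0 0 0 0; -60 0 0 0 0 0; -60 0 0 0 0 0; -60 0 0 0 0 0; 0 0 0 0 0 0'
python3 -c "
from h import *
go([.5311,-.2323,.05],-102.4)
snap('side','s8');snap('top','t8')
b=cv2.imread('pics/s8.png')[290:450,350:540];a=cv2.imread('pics/t8.png')[110:270,380:540]
cv2.imwrite('pics/m8.png',np.hstack([cv2.resize(b,(440,371)),cv2.resize(a,(360,371))]))"
```

```text
time: 19.98
eef_pos: [0.5268, -0.2312, 0.1354]
tcp_rot: [-0.626, 0.78, 0.002, -0.0]
contact_force: [0.8, -0.1, -0.4]
opening: -0.002
time: 20.6
eef_pos: [0.3762, -0.2065, 0.1995]
tcp_rot: [-0.626, 0.78, 0.002, 0.0]
contact_force: [0.7, -0.5, 0.4]
opening: -0.0
time: 21.22
eef_pos: [0.4326, 0.0285, 0.2022]
tcp_rot: [-0.629, 0.777, 0.0, 0.001]
contact_force: [-0.1, 0.3, 0.4]
opening: 0.003
t 21.23 pos [0.4326 0.0285 0.2022] head -102.06 F [-0.14  0.29  0.41] op 0.003
shift mm [ 234.8 -150.7  151.9] turn [-0.001  0.002  0.006]
```

View pics/m8.png

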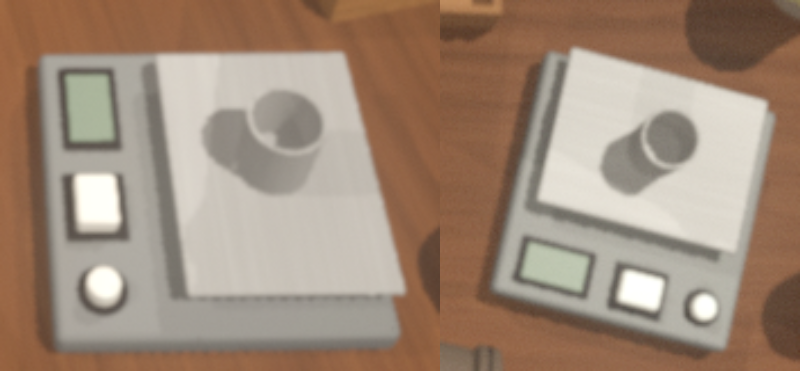

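```bash
python3 -c "
from h import *
print(at_z('top',482.2,169.5,.12), at_z('side',350+286/2.316,290+122/2.319,.12))
print(ctrl.sign_off())"
```

```text
[ 0.66291143 -0.237466    0.12      ] [ 0.66042709 -0.24265814  0.12      ]
the job is handed in; nothing more can be done
None
```

I set the open steel cup upright on the scale's pan, let go, and then tared the scale with one press of the oblong key. The job is handed in at about 21 s of the 51 s allowed; `sign_off` reports no verdict.

- **Cup:** The last pictures show it standing upright. Each camera puts it within 2 mm of the pan's middle, measured against that camera's own pan fit. The two cameras disagree by about 5 mm in y at the cup's rim, and by 3 mm on the pan itself, which is calibration bias.
- **Tare press:** The force peaked at about 7.6 N about 2 mm down, slightly above the stated 6 to 7 N. It then gave way to about 3 N at about 5.3 mm, well short of the stop. I released straight up, and in the last pictures the key looks back up.
- **Fingertip position:** Before pressing, the image suggested the tip was about 4 mm off the key's middle towards the pan, while the measured tool position said it was centred. I moved it 3 mm forward and did not check it again by image.
- **Round key and robot:** I did not touch the round key. The arm finished clear of everything.

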